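Turn the slide carrier over on the slanted microscope stage

ROBOT

A 6-joint arm with a two-finger parallel gripper is mounted at the origin on the work surface. World frame = base frame: x ahead of the robot, y to its left, z up, the work surface at z = 0. Lengths are in m, angles in rad, forces in N, time in s.
With the tool pointing down it reaches from about 0.225 to 0.875 m from the base axis. Payload 3.4 kg.
Tool frame: the origin (TCP) lies midway between the tips of the shut fingers; the grasp point (between the pads) lies 19 mm behind it (manip.grasp_offset is the distance from the TCP to the grasp point, in m); x points along the fingers, y is the direction in which the jaws open and shut, and the axes are right-handed (so a half turn about x gives the same grasp; the last joint's range is limited). The gripper opens to 85 mm and grips with 20 to 120 N. Pads are 22 mm wide; open, the fingers measure 114 mm over their backs; the gripper's body (76 mm by 85 mm) begins 54 mm behind the grasp point. The pads swing forward as they close: fully open they stand 13 mm farther back than shut.
Start: joints at [-1.258, 0.276, 1.505, -0, 1.361, -0.121], TCP at [0.242, -0.522, 0.231] pointing down, gripper open.
Joint ranges: [-2.89, 2.89], [-0.75, 2.08], [0.22, 2.7], [-1.18, 4.32], [0.11, 2.71], [-2.7, 2.7]. Speed limits (rad/s): [2.57, 2.57, 3.14, 3.14, 3.14, 3.14].

INTERFACE

Orientations are given as a unit quaternion [w, x, y, z].
In Python, from rig import manip gives the robot as it stands.
- The arm moves only by the shell command python3 -m creep 'ROWS' [OPENING] [FORCE]. ROWS is a JSON object of lists of equal length, an entry for each row: "delta_pos": the shift along the tool's x, y, z in cm, a list of three; "dr": the turn, a rotation vector about the tool's x, y, z in rad, a list of three. In form: {"delta_pos": [[dx, dy, dz], ...], "dr": [[rx, ry, rz], ...]}. A call has 1 to 10 rows; each row is the pose to reach, as a shift and turn from the pose commanded when the call began, along the tool's axes at that moment; what a row does not reach only later rows make up. A row lasts 1/10 s, in which the tool goes at most 50 mm and 8.59 degrees, less where a joint would pass 70% of its speed; a pose out of reach is approached as far as the arm can. A call with a gripper value outside its range is refused whole. OPENING is the opening, from -1 (shut) to 1 (fully open), set as the call begins (- or left out, the last holds). The fingers move at their own pace and stop on an object; FORCE is the grip in N (left out, the last holds). Time passes only in rows, so rows that repeat a pose let the fingers close. It gives the time, the measured TCP pose, the force and the opening at its end, in the units of the state.
- manip.get_state(): the state, without advancing time (a new reading comes with each control period).
- manip.get_image(name): name is "scene" or "top" or "wrist"; returns a dict with "pixels" (400x640x3 uint8, blue, green, red), "depth" (400x640 float32, m along the optical axis (not along the pixel's ray), 0 where there is no reading), "intrinsics" (3x3 intrinsics, pixels), "k1" (the pictures are not rectified: a ray, as slopes to the right and down, at radius r is drawn at 1 + k1 r^2 times it, then the intrinsics apply), "rvec" (rotation vector, rad) and "tvec" (3), from world to camera coordinates, as OpenCV has them. Camera axes: x right, y down, z forward; pixel columns grow to the right and rows downward; lengths in m; the calibration is good to about 2 mm. A picture is of the moment at which its call begins.
- manip.sign_off(): hands the job in, once; it reports no verdict.
The state is a dict: "clock": time; "qpos": joint angles; "qd": joint speeds; "effort": joint torques, N m; "position": TCP position; "ee_rot": TCP orientation; "contact_force": force on the tool from outside, world axes, zero at the start; "moment": the same for the moment, N m; "width": finger opening in m.
Only numpy, scipy, OpenCV 4.12 (cv2) and the standard library are available. Lean on these libraries where they do the work, as an engineer would, in place of code of your own. Each camera call takes 0.05 s, during which the arm holds its last target. There are 200 camera calls.

TASK

The slide carrier lies white face up on the slanted viewing stage. Turn it over so that its black face is up, long sides still running up the slope, and put it back flat on the stage in the blue corner: push it down the slope until you feel it firm against the lip, then sideways until you feel it firm against the side stop, gently both times, and let go with it snug against both. Do not drop the carrier, and leave the bottle, beaker and slide box where they stand.

Things in the scene. Friction and masses are not known exactly. Their poses are not given: they have to be found in the camera images.
- carrier_mid (a point): Centre of the slide carrier: loose hard plastic plate 130 x 100 x 8 mm (its x, y, z), 0.11 to 0.22 kg, three slides flush in either face. z points out of the white face. Starts white face up on the board, x straight down the slope, lower short edge at the lip, one side 8 to 22 mm from the side stop; its upper 50 mm stands out past the board's top edge, free above and beneath
- carrier_black (a point): Centre of the carrier's black face, 4 mm from the carrier's centre
- board: Fixed aluminium board, sloping 55 degrees down, roughly to the robot's left. x straight down the slope, y level across it (roughly towards the robot), z square out of its upper face. Origin mid-width on the upper face, 85 mm above the bench. Face: x -40 to +40, y -75 to +75 mm; 8 mm thick, on a post and a 170 x 150 x 12 mm foot. High friction: the carrier may not slide home by itself
- lip: Blue lip across the bottom of the board, 10 mm proud of its face: origin at the middle of its inner face, level with the board's face. The inner face is the plane x = +40 mm of the board's frame, over the full width. Rigid, axes as the board's
- sidestop: Blue side stop on the board's +y side, 10 mm proud of its face: origin at the middle of its inner face, level with the board's face. The inner face is the plane y = +62 mm of the board's frame, from x = -28 to +32 mm. Rigid, axes as the board's
- microscope: White and black stereo microscope, fixed to the bench, origin at the centre of its 260 x 200 mm base (x, y), 410 mm tall; not to be handled
- bottle: Amber bottle, 60 mm diameter, 130 mm tall, loose bystander, origin at its foot
- beaker: Glass beaker, 70 mm diameter, 90 mm tall, loose bystander, origin at its foot
- slidebox: Green slide box, 100 x 80 x 32 mm, loose bystander, origin at the centre of its underside
Things that resemble listed ones, but are neither listed nor needed, are in the scene too. What is meant by the part that bears carrier_mid is not yellow, and is the smaller of those in its own colour. There is more than one size of the part that bears board; the job needs the smaller.

How it is judged:
On the way, in this order (a step that is already met when the one before it is completed fails the run):
1. black face up on the board, the carrier is pressed down the slope against the lip, with 3 N or more (z of carrier_black in the frame of board above 0.006 m and z of carrier_mid in the frame of board below 0.008 m and contact force between carrier and lip above 3 N), for 0.1 s.
2. then it is pressed sideways against the side stop, with 3 N or more (z of carrier_black in the frame of board above 0.006 m and z of carrier_mid in the frame of board below 0.008 m and contact force between carrier and sidestop above 3 N), for 0.1 s.
At the end, for the whole second after the job is handed in: The carrier lies at rest and flat on the board (within 3 degrees), black face up, long sides up the slope (within 3 degrees), its lower edge within 3 mm of the lip and its side within 3 mm of the side stop, released (z of carrier_black in the frame of board between 0.006 and 0.01 m and z of carrier_mid in the frame of board below 0.006 m and angle between the z axis of carrier_mid and the z axis of board, either way round below 0.05 rad and angle between the x axis of carrier_mid and the x axis of board, either way round below 0.05 rad and x of carrier_mid in the frame of board between -0.028 and -0.022 m and y of carrier_mid in the frame of board between 0.009 and 0.015 m and linear speed of carrier below 0.01 m/s); the robot touches nothing.
It fails at once if the carrier falls onto the bench (height (world z) of carrier_mid below 0.05 m).
It fails at once if the carrier is dropped or pressed hard onto the stage (over 100 N) (contact force between carrier and stage above 100 N).
It fails at once if the carrier is rammed against the lip or the side stop (over 60 N) (contact force between carrier and lip above 60 N or contact force between carrier and sidestop above 60 N).
It fails at once if the bottle, the beaker or the slide box is displaced by over 20 mm (distance of any of bottle, beaker, slidebox from where it was at the start of the episode above 0.02 m).
It also fails if it takes over 66 s, if anything falls off the work surface, if the arm or the gripper's body presses on something with over 40 N, if the wrist force passes 120 N, or if a joint passes its speed limit or range.

## Working session

There is one attempt and no reset: what is moved stays moved. The work goes in short steps, Python scripts to look and compute and a shell command to move; the robot and the scene stay as the last step left them, time stands still between calls to the robot, and variables do not carry over. Pictures are saved under pics/ and viewed, about 8 in all and at most 12, crops included, and the job is handed in when it is done.

```bash
ls; mkdir -p pics; cat > h.py <<'E'
import numpy as np, cv2
from scipy.spatial.transform import Rotation as R
from rig import manip
def snap(name):
    d=manip.get_image(name); np.save(f'/tmp/{name}.npy',d,allow_pickle=True); return d
def load(name): return np.load(f'/tmp/{name}.npy',allow_pickle=True).item()
def cloud(d):
    K=np.array(d['intrinsics']);k=d['k1'];h,w=d['depth'].shape
    u,v=np.meshgrid(np.arange(w),np.arange(h))
    dx=(u-K[0,2])/K[0,0];dy=(v-K[1,2])/K[1,1];x,y=dx.copy(),dy.copy()
    for _ in range(10):
        f=1+k*(x*x+y*y);x,y=dx/f,dy/f
    z=d['depth'];P=np.stack([x*z,y*z,z],-1)
    Rm=cv2.Rodrigues(np.array(d['rvec'],float))[0]
    W=(P-np.array(d['tvec']).ravel())@Rm
    W[z==0]=np.nan
    return W
def proj(d,p):
    Rm=cv2.Rodrigues(np.array(d['rvec'],float))[0]
    c=np.atleast_2d(p)@Rm.T+np.array(d['tvec']).ravel()
    s=c[:,:2]/c[:,2:];s=s*(1+d['k1']*(s**2).sum(1,keepdims=True))
    K=np.array(d['intrinsics']);return s@K[:2,:2].T+K[:2,2]
E
python3 - <<'E'
from h import *
for n in('scene','top'):
    d=snap(n);cv2.imwrite(f'pics/{n}0.png',d['pixels'])
print(manip.get_state(),manip.grasp_offset)
E
```

```text
pics
{'clock': 0.1, 'qpos': array([-1.25799546e+00,  2.76557667e-01,  1.50601855e+00,  1.60268395e-05,
        1.36070799e+00, -1.21039089e-01]), 'qd': array([-0.00146953, -0.00192783, -0.00462224, -0.00058423,  0.00082171,
        0.0027081 ]), 'effort': array([ 1.30137669e-03, -4.17698050e+01, -2.46404117e+01, -4.04655202e-04,
        5.79738611e-03,  1.03983263e-05]), 'position': array([ 0.24153825, -0.52128394,  0.23050665]), 'ee_rot': array([-0.15158846, -0.69048398, -0.15278013,  0.69058746]), 'contact_force': array([-0.06893303,  0.01776455, -0.1804262 ]), 'moment': array([-0.02325192,  0.00021532, -0.00709117]), 'width': 0.08505556486977033} 0.0187
```

View pics/scene0.png

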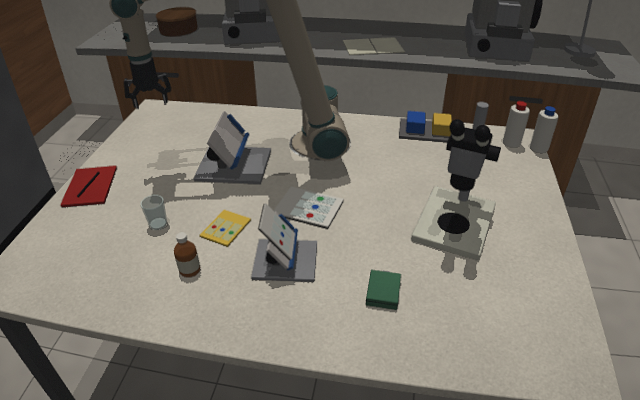

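View pics/top0.png

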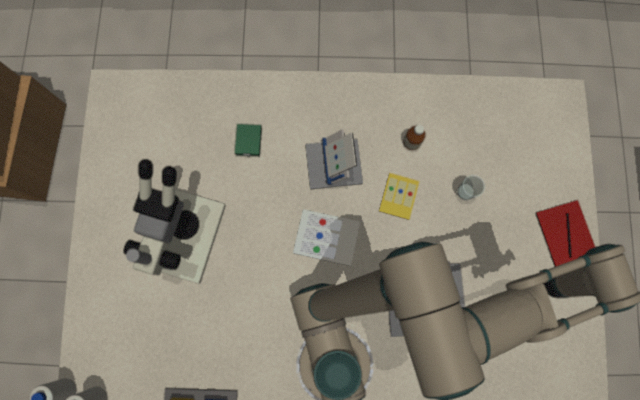

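Scene view: two stages, one at scene (235,145) that is bigger and looks empty, and one at scene (285,240) / top (335,160) that is smaller and carries a white carrier. Two other carriers lie flat on the bench: a white one at scene (315,208) and a yellow one at (225,227). The one on the small stage fits; I'll confirm with a crop and measure its size.

```bash
python3 - <<'E'
from h import *
a=load('scene');b=load('top')
c1=cv2.resize(a['pixels'][190:290,180:340],None,fx=4,fy=4,interpolation=cv2.INTER_CUBIC)
c2=cv2.resize(b['pixels'][115:265,285:435],None,fx=2.66,fy=2.66,interpolation=cv2.INTER_CUBIC)[:400]
cv2.imwrite('pics/crop1.png',np.hstack([c1[:, :],np.zeros((400,5,3),np.uint8)]))
cv2.imwrite('pics/crop2.png',c2)
for n,d in(('scene',a),('top',b)):
    W=cloud(d)
    for name,(u,v) in (dict(board=(280,225),white=(315,208),yellow=(225,227),bottle=(187,262),beaker=(155,213),box=(383,288)) if n=='scene' else dict(carrier=(340,155),bottle=(413,137),beaker=(467,187),box=(248,138),white=(318,235))).items():
        print(n,name,W[v,u].round(3))
b_=cloud(b)
# all points in region around board, above 20 mm
for d in (a,b):
    W=cloud(d); px=d['pixels'].astype(int)
    ok=np.isfinite(W[...,0])
    print('bounds')
W=cloud(b);reg=W[125:195,300:370];m=np.nan_to_num(reg[...,2])>.04
print(np.nanmin(reg[m],0),np.nanmax(reg[m],0))
E
```

```text
scene board [ 0.598 -0.003  0.107]
scene white [0.402 0.056 0.013]
scene yellow [ 0.527 -0.196  0.007]
scene bottle [ 0.732 -0.227  0.058]
scene beaker [ 0.57  -0.393  0.069]
scene box [0.711 0.288 0.035]
top carrier [ 0.62  -0.004  0.113]
top bottle [ 0.688 -0.228  0.094]
top beaker [ 0.554 -0.417  0.006]
top box [0.694 0.287 0.035]
top white [0.39  0.058 0.016]
bounds
bounds
[ 0.54618674 -0.04866272  0.04658574] [0.70349504 0.05079797 0.16893318]
```

View pics/crop1.png

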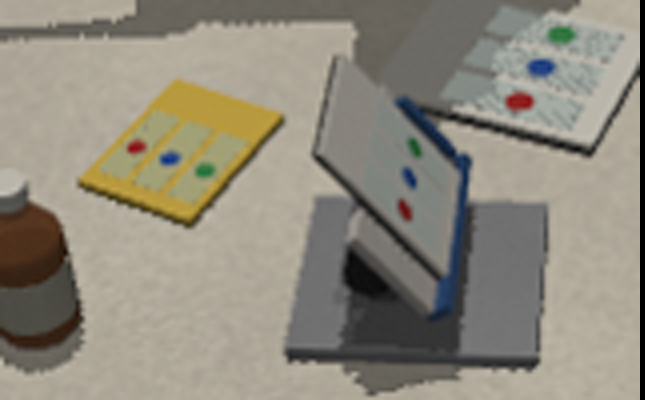

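View pics/crop2.png

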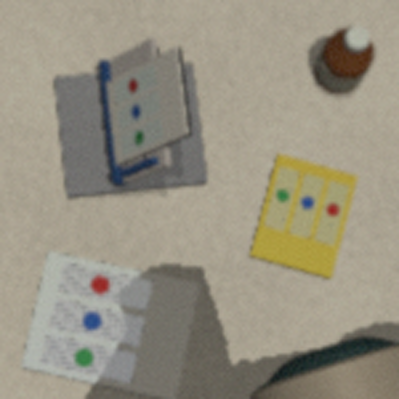

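Scene crop shows the white carrier with green/blue/red dots on the small stage, blue lip on its left-down side (crop 460,230), side stop towards the robot (crop 430,130), top edge overhanging. The other white one is flat on the bench and larger. Confirmed. Now fit the plane and frame.

```bash
cat > fit.py <<'E'
from h import *
a=load('scene');b=load('top')
S=[]
for n,d,(r0,r1,c0,c1) in(('scene',a,(198,275,250,320)),('top',b,(125,195,300,372))):
    W=cloud(d)[r0:r1,c0:c1].reshape(-1,3);px=d['pixels'][r0:r1,c0:c1].reshape(-1,3).astype(int)
    m=np.isfinite(W[:,0])&(W[:,2]>.03);W=W[m];px=px[m]
    # RANSAC plane w/ 55deg tilt
    best=None;rng=np.random.default_rng(0)
    for _ in range(2000):
        p=W[rng.choice(len(W),3,False)];nn=np.cross(p[1]-p[0],p[2]-p[0]);l=np.linalg.norm(nn)
        if l<1e-6: continue
        nn/=l;nn*=np.sign(nn[2]) or 1
        if abs(nn[2]-np.cos(np.radians(55)))>.06 or nn[1]<0: continue
        i=abs((W-p[0])@nn)<.003
        if best is None or i.sum()>best.sum():best=i
    P=W[best];c=P.mean(0);nn=np.linalg.svd(P-c)[2][2];nn*=np.sign(nn[2])
    yaw=np.arctan2(nn[1],nn[0])
    print(n,best.sum(),'n',nn.round(3),'tilt',np.degrees(np.arccos(nn[2])).round(1),'azim',np.degrees(yaw).round(1))
    bl=(px[:,0]-px[:,2]>35)
    x=np.array([np.cos(yaw)*np.cos(np.radians(55)),np.sin(yaw)*np.cos(np.radians(55)),-np.sin(np.radians(55))])
    z=np.array([np.cos(yaw)*np.sin(np.radians(55)),np.sin(yaw)*np.sin(np.radians(55)),np.cos(np.radians(55))]);y=np.cross(z,x)
    B=np.stack([x,y,z],1)
    q=P@B;hull=cv2.minAreaRect((q[:,:2]*1000).astype(np.float32))
    print('rect',hull,'z',np.median(q[:,2]), 'ext',np.percentile(q,[1,99],axis=0).round(4).tolist())
    rr=W[bl]@B;print('blue n',bl.sum(),np.percentile(rr,[2,50,98],axis=0).round(4).tolist())
    S.append((P,W,bl,yaw))
E
python3 fit.py
```

```text
scene 1078 n [-0.101  0.807  0.582] tilt 54.4 azim 97.1
rect ((-131.610595703125, -623.020751953125), (152.1817626953125, 142.0282440185547), 89.48865509033203) z -0.0022463474790150807 ext [[-0.2012, -0.6872, -0.0055], [-0.0638, -0.5551, 0.0009]]
blue n 123 [[-0.1353, -0.6967, -0.0072], [-0.0692, -0.6149, -0.0004], [-0.0614, -0.5512, 0.0031]]
top 910 n [-0.096  0.81   0.578] tilt 54.7 azim 96.7
rect ((-129.284423828125, -621.6692504882812), (146.0215301513672, 147.74856567382812), 0.873132050037384) z 0.003263721638213011 ext [[-0.1995, -0.6847, 0.0004], [-0.0594, -0.5511, 0.0064]]
blue n 62 [[-0.1365, -0.6892, -0.0022], [-0.069, -0.5612, 0.0031], [-0.0611, -0.5475, 0.0084]]
```

```bash
cat >> fit.py <<'E'
print('----')
for (P,W,bl,_) in S:
    f=np.radians(96.9);t=np.radians(55)
    x=np.array([np.cos(f)*np.cos(t),np.sin(f)*np.cos(t),-np.sin(t)]);z=np.array([np.cos(f)*np.sin(t),np.sin(f)*np.sin(t),np.cos(t)]);B=np.stack([x,np.cross(z,x),z],1)
    q=P@B; up=q[q[:,0]<-.155]; print('upper part y',np.percentile(up[:,1],[0.5,2,50,98,99.5]).round(4),'z',np.median(up[:,2]).round(4),'xmin',np.percentile(q[:,0],[.3,1,3]).round(4))
    r=W[bl]@B
    lipm=r[r[:,0]>-.075]; sm=r[r[:,0]<-.085]
    for nm,k in(('lip',lipm),('side',sm)): print(nm,len(k),np.percentile(k,[2,10,50,90,98],axis=0).round(4).tolist() if len(k) else '')
E
python3 fit.py | sed -n '/----/,$p'; python3 - <<'E'
from h import *
s=manip.get_state();q=s['qpos'];w=s['ee_rot']
T=R.from_quat(w,scalar_first=True)
print(T.as_matrix().round(3))
F=lambda q:R.from_euler('z',q[0])*R.from_euler('y',q[1]+q[2])*R.from_euler('z',q[3])*R.from_euler('y',q[4])*R.from_euler('z',q[5])
print((F(q).inv()*T).as_matrix().round(3))
E
```

```text
----
upper part y [-0.6722 -0.6706 -0.6254 -0.574  -0.5718] z -0.0003 xmin [-0.2006 -0.1997 -0.198 ]
lip 84 [[-0.0715, -0.6972, -0.0051], [-0.0705, -0.692, -0.0023], [-0.0663, -0.646, 0.0022], [-0.0621, -0.5607, 0.0043], [-0.0595, -0.5501, 0.0057]]
side 35 [[-0.1369, -0.6208, -0.0027], [-0.1324, -0.6171, -0.0012], [-0.1156, -0.5602, 0.001], [-0.0956, -0.5542, 0.0027], [-0.089, -0.553, 0.0036]]
upper part y [-0.6672 -0.6664 -0.619  -0.5684 -0.5662] z 0.0016 xmin [-0.2016 -0.2004 -0.1979]
lip 39 [[-0.0726, -0.6895, -0.0038], [-0.0719, -0.6849, -0.003], [-0.0678, -0.6418, 0.0013], [-0.0645, -0.5492, 0.0053], [-0.0617, -0.5467, 0.007]]
side 20 [[-0.1401, -0.6201, -0.0022], [-0.1349, -0.6165, -0.0014], [-0.1188, -0.5539, 0.002], [-0.0967, -0.5519, 0.0066], [-0.0907, -0.5505, 0.0069]]
[[-0.001  0.42  -0.907]
 [ 0.002 -0.907 -0.42 ]
 [-1.    -0.002 -0.   ]]
[[ 0. -1. -0.]
 [-0.  0. -1.]
 [ 1.  0. -0.]]
```

```bash
cat >> h.py <<'E'
f=np.radians(96.9);t=np.radians(55)
bx=np.array([np.cos(f)*np.cos(t),np.sin(f)*np.cos(t),-np.sin(t)]);bz=np.array([np.cos(f)*np.sin(t),np.sin(f)*np.sin(t),np.cos(t)]);by=np.cross(bz,bx)
B=np.stack([bx,by,bz],1)
O=B@np.array([-.110,-.621,-.0075])   # board origin, world
toW=lambda p:O+B@np.array(p)
toB=lambda w:B.T@(np.array(w)-O)
M=R.from_matrix([[0,-1,0],[0,0,-1],[1,0,0]])
Frot=lambda q:R.from_euler('z',q[0])*R.from_euler('y',q[1]+q[2])*R.from_euler('z',q[3])*R.from_euler('y',q[4])*R.from_euler('z',q[5])*M
def toolR(s): return R.from_matrix(np.stack([bx,s*bz,np.cross(bx,s*bz)],1))
def info(tgtp=None,s=None):
    st=manip.get_state();T=R.from_quat(st['ee_rot'],scalar_first=True)
    print('t',st['clock'].__round__(2),'q',st['qpos'].round(2),'w',round(st['width'],4),'F_board',(B.T@st['contact_force']).round(2))
    print('TCP board mm',(1000*toB(st['position'])).round(1),'world',st['position'].round(4))
    if tgtp is not None:
        print('delta_pos cm',(100*T.inv().apply(toW(tgtp)-st['position'])).round(2),'dr',(T.inv()*toolR(s)).as_rotvec().round(3) if s else '')
E
python3 - <<'E'
from h import *
from scipy.optimize import least_squares
lo=np.array([-2.89,-.75,.22,-1.18,.11,-2.7]);hi=np.array([2.89,2.08,2.7,4.32,2.71,2.7])
print('O',O.round(3))
for h,Lt,L2,L3 in((.30,.36,.405,.475),(.2,.26,.405,.475),(.34,.3,.5,.45)):
  def fk(q):
    a=q[1];b=q[1]+q[2];r=L2*np.sin(a)+L3*np.sin(b);zz=h+L2*np.cos(a)+L3*np.cos(b)
    T=Frot(q);return np.array([r*np.cos(q[0]),r*np.sin(q[0]),zz])+Lt*T.apply([1,0,0]),T
  for s in(1,-1):
   for p in([-.05,0.0015,.004],[-.05,.0015,.10]):
    sols=[]
    for k in range(30):
      x0=np.random.default_rng(k).uniform(lo,hi)
      fun=lambda q:np.r_[10*(fk(q)[0]-toW(p)),(fk(q)[1].inv()*toolR(s)).as_rotvec()]
      r=least_squares(fun,x0,bounds=(lo,hi))
      if r.cost<1e-8 and not any(np.allclose(r.x,y,atol=.02) for y in sols):sols.append(r.x)
    print(h,s,p,[x.round(2).tolist() for x in sols])
print(info([-.15,.0015,.004],1));info([-.15,.0015,.004],-1)
E
```

```text
O [0.625 0.006 0.086]
0.3 1 [-0.05, 0.0015, 0.004] [[-0.33, 0.68, 1.31, 0.55, 1.47, -2.17]]
0.3 1 [-0.05, 0.0015, 0.1] [[-0.22, 0.55, 1.37, 0.57, 1.47, -2.05]]
0.3 -1 [-0.05, 0.0015, 0.004] [[-0.33, 0.68, 1.31, 0.55, 1.47, 0.97]]
0.3 -1 [-0.05, 0.0015, 0.1] [[-0.22, 0.55, 1.37, 0.57, 1.47, 1.09]]
0.2 1 [-0.05, 0.0015, 0.004] [[-0.25, 0.61, 1.38, 0.57, 1.43, -2.11]]
0.2 1 [-0.05, 0.0015, 0.1] [[-0.14, 0.5, 1.41, 0.59, 1.44, -1.98]]
0.2 -1 [-0.05, 0.0015, 0.004] [[-0.25, 0.61, 1.38, 0.57, 1.43, 1.04]]
0.2 -1 [-0.05, 0.0015, 0.1] [[-0.14, 0.5, 1.41, 0.59, 1.44, 1.17]]
0.34 1 [-0.05, 0.0015, 0.004] [[-0.29, 0.79, 1.56, 0.62, 1.14, -2.34]]
0.34 1 [-0.05, 0.0015, 0.1] [[-0.17, 0.67, 1.63, 0.65, 1.13, -2.24]]
0.34 -1 [-0.05, 0.0015, 0.004] [[-0.29, 0.79, 1.56, 0.62, 1.14, 0.8]]
0.34 -1 [-0.05, 0.0015, 0.1] [[-0.17, 0.67, 1.63, 0.65, 1.13, 0.9]]
t 0.1 q [-1.26  0.28  1.51  0.    1.36 -0.12] w 0.0851 F_board [ 0.16  0.07 -0.08]
TCP board mm [-392.3  443.8 -308. ] world [ 0.2415 -0.5213  0.2305]
delta_pos cm [  2.01 -23.89 -54.24] dr [-2.709  0.852  0.135]
None
t 0.1 q [-1.26  0.28  1.51  0.    1.36 -0.12] w 0.0851 F_board [ 0.16  0.07 -0.08]
TCP board mm [-392.3  443.8 -308. ] world [ 0.2415 -0.5213  0.2305]
delta_pos cm [  2.01 -23.89 -54.24] dr [ 0.304  0.096 -0.604]
```

```bash
python3 -m creep '{"delta_pos":[[-4,0,0],[-8,-1,-3],[-10,-3,-7],[-11,-5,-11],[-11,-7,-15],[-11,-9,-19],[-11,-11,-23],[-11,-13,-27],[-11,-15,-31],[-11,-16.5,-35]],"dr":[[0,0,0],[0,0,0],[0.03,0.01,-0.06],[0.06,0.02,-0.12],[0.09,0.03,-0.18],[0.12,0.04,-0.24],[0.15,0.05,-0.30],[0.18,0.06,-0.36],[0.21,0.07,-0.42],[0.24,0.08,-0.48]]}' 0.1 60
python3 -c "
from h import *
info([-.16,.0015,.004],-1)"
```

```text
clock: 1.1
position: [0.4908, -0.2231, 0.3412]
ee_rot: [0.106, -0.674, -0.235, 0.692]
contact_force: [-0.5, 0.8, -0.3]
width: 0.0471
t 1.1 q [-0.76  0.36  1.21  0.32  1.94  0.69] w 0.0471 F_board [0.72 0.43 0.53]
TCP board mm [-330.4  160.6  -26.5] world [ 0.4908 -0.2231  0.3412]
delta_pos cm [ 16.33  -4.07 -16.41] dr [ 0.064  0.017 -0.122]
```

```bash
python3 -m creep '{"delta_pos":[[0,-1,-4],[2,-2,-8],[5,-3,-12],[9,-3.7,-15],[13,-4,-16.4],[16.3,-4.1,-16.4],[16.3,-4.1,-16.4],[16.3,-4.1,-16.4],[16.3,-4.1,-16.4]],"dr":[[0.01,0,-0.03],[0.03,0.01,-0.06],[0.05,0.015,-0.1],[0.064,0.017,-0.122],[0.064,0.017,-0.122],[0.064,0.017,-0.122],[0.064,0.017,-0.122],[0.064,0.017,-0.122],[0.064,0.017,-0.122]]}'
python3 -c "
from h import *
info([-.05,.0015,.004],-1)
w=snap('wrist');s=snap('scene')
cv2.imwrite('pics/w1.png',w['pixels'])
print(proj(w,[toW([-.09,-.0485,.008]),toW([-.09,.0515,.008]),toW([.04,.0515,.008]),toW([.04,-.0485,.008])]).round(0).tolist())"
```

```text
clock: 2.0
position: [0.6339, -0.0855, 0.2213]
ee_rot: [0.17, -0.663, -0.251, 0.685]
contact_force: [-0.0, -0.4, 0.7]
width: 0.0468
t 2.0 q [-0.51  0.53  1.27  0.48  1.7   0.91] w 0.0468 F_board [-0.85  0.1   0.07]
TCP board mm [-163.7    1.9    2.5] world [ 0.6339 -0.0855  0.2213]
delta_pos cm [11.37 -0.21  0.  ] dr [ 0.002 -0.004 -0.005]
[[311.0, 137.0], [312.0, 274.0], [314.0, 214.0], [313.0, 122.0]]
```

View pics/w1.png

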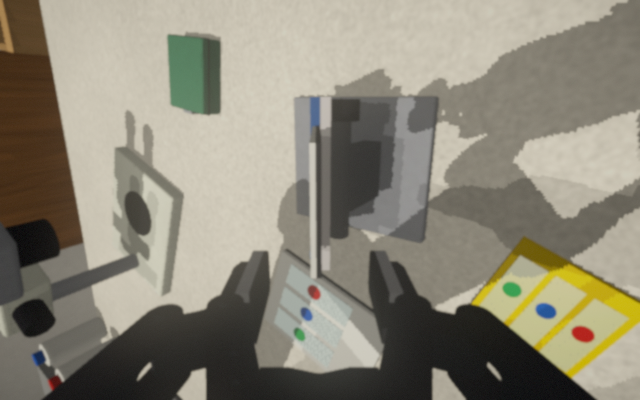

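Wrist view: carrier edge-on at col ~316, rows 135–275, between the fingertips (262/378), matching the prediction to 1–2 mm. Slide on and grip.

```bash
python3 -m creep '{"delta_pos":[[2,-0.2,0],[5,-0.2,0],[8,-0.2,0],[10,-0.2,0],[11.2,-0.2,0],[11.2,-0.2,0],[11.2,-0.2,0]],"dr":[[0,0,0],[0,0,0],[0,0,0],[0,0,0],[0,0,0],[0,0,0],[0,0,0]]}'
python3 -c "
from h import *
info([-.05,.0015,.004],-1)
w=snap('wrist');
cv2.imwrite('pics/w2.png',w['pixels'][60:400,160:480])"
```

```text
clock: 2.8
position: [0.6261, -0.0199, 0.1298]
ee_rot: [0.17, -0.662, -0.252, 0.685]
contact_force: [-0.1, 0.4, -0.0]
width: 0.0469
t 2.8 q [-0.44  0.56  1.47  0.51  1.47  0.87] w 0.0469 F_board [0.26 0.09 0.36]
TCP board mm [-50.7   1.8   4.1] world [ 0.6261 -0.0199  0.1298]
delta_pos cm [ 0.07  0.01 -0.03] dr [ 0.001 -0.003 -0.004]
```

View pics/w2.png

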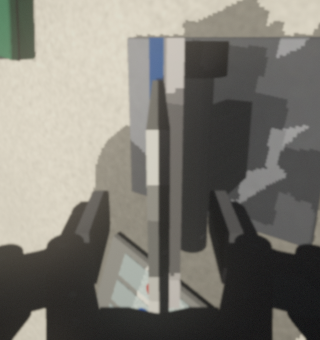

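Plate edge runs at crop col ~158 between the fingers (100/218), centred. Close.

```bash
python3 -m creep '{"delta_pos":[[0,0,0],[0,0,0],[0,0,0],[0,0,0],[0,0,0],[0,0,0]],"dr":[[0,0,0],[0,0,0],[0,0,0],[0,0,0],[0,0,0],[0,0,0]]}' -1 80
python3 -c "
from h import *
info([-.05,.0015,.004],-1)"
```

```text
clock: 3.45
position: [0.6256, -0.0192, 0.1295]
ee_rot: [0.17, -0.662, -0.252, 0.685]
contact_force: [-0.0, -2.2, 5.7]
width: 0.0068
t 3.45 q [-0.44  0.56  1.47  0.51  1.47  0.87] w 0.0068 F_board [-5.92  0.29  1.44]
TCP board mm [-50.2   2.2   4.6] world [ 0.6256 -0.0192  0.1295]
delta_pos cm [ 0.02  0.06 -0.07] dr [ 0.001 -0.002 -0.003]
```

```bash
python3 -m creep '{"delta_pos":[[-0.2,-0.3,0],[-0.3,-1.5,0],[-0.4,-4,0],[-1,-7,0],[-2,-10,0],[-3,-12,0],[-3,-12,0]],"dr":[[0,0,0],[0,0,0],[0,0,0],[0,0,0],[0,0,0],[0,0,0],[0,0,0]]}'
python3 -c "
from h import *
info([-.08,-.0,.12],-1)
w=snap('wrist');
cv2.imwrite('pics/w3.png',w['pixels'][60:400,160:480])"
```

```text
clock: 4.15
position: [0.6157, 0.064, 0.2249]
ee_rot: [0.169, -0.663, -0.253, 0.684]
contact_force: [-0.4, -0.3, -1.1]
width: 0.0073
t 4.15 q [-0.33  0.44  1.43  0.54  1.56  1.03] w 0.0073 F_board [ 0.76  0.44 -0.81]
TCP board mm [-80.2   2.1 127.9] world [0.6157 0.064  0.2249]
delta_pos cm [ 0.03  0.79 -0.21] dr [ 0.006 -0.003 -0.004]
```

View pics/w3.png

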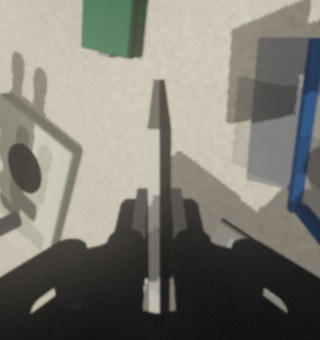

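The carrier is held, edge-on at crop col ~157, clear of the stage. Roll it -180° about the tool axis.

```bash
Z='[0,0,0]'; python3 -m creep '{"delta_pos":[[0,0,0],[0,0,0],[0,0,0],[0,0,0],[0,0,0],[0,0,0],[0,0,0],[0,0,0],[0,0,0],[0,0,0]],"dr":[[-0.14,0,0],[-0.28,0,0],[-0.42,0,0],[-0.56,0,0],[-0.7,0,0],[-0.84,0,0],[-0.98,0,0],[-1.12,0,0],[-1.26,0,0],[-1.4,0,0]]}' && python3 -m creep '{"delta_pos":[[0,0,0],[0,0,0],[0,0,0],[0,0,0],[0,0,0],[0,0,0],[0,0,0],[0,0,0],[0,0,0],[0,0,0]],"dr":[[-0.14,0,0],[-0.28,0,0],[-0.42,0,0],[-0.56,0,0],[-0.7,0,0],[-0.84,0,0],[-0.98,0,0],[-1.12,0,0],[-1.26,0,0],[-1.4,0,0]]}'
python3 -c "
from h import *
info([-.08,-.0,.12],1)"
```

```text
clock: 5.2
position: [0.6147, 0.061, 0.2196]
ee_rot: [0.296, 0.614, 0.636, -0.362]
contact_force: [0.5, 0.2, -1.7]
width: 0.007
clock: 6.2
position: [0.6147, 0.061, 0.2196]
ee_rot: [0.622, 0.279, 0.719, 0.133]
contact_force: [0.2, 0.3, -0.4]
width: 0.007
t 6.2 q [-0.33  0.44  1.44  0.54  1.56 -1.77] w 0.007 F_board [ 0.51 -0.23  0.01]
TCP board mm [-77.5   3.4 122.6] world [0.6147 0.061  0.2196]
delta_pos cm [-0.25 -0.13  0.41] dr [-0.338 -0.001  0.003]
```

```bash
python3 -m creep '{"delta_pos":[[0,0,0],[0,0,0],[-0.25,0,0.4],[-0.25,0,0.4],[-0.25,0,0.4]],"dr":[[-0.14,0,0],[-0.28,0,0],[-0.338,0,0],[-0.338,0,0.002],[-0.338,0,0.002]]}'
python3 -c "
from h import *
info([-.060,0,.025],1)
d=snap('scene');t=snap('top')
cv2.imwrite('pics/s4.png',cv2.resize(d['pixels'][170:290,200:340],None,fx=4,fy=4,interpolation=cv2.INTER_CUBIC))
W=cloud(d)[170:290,200:340];np.save('/tmp/W.npy',W)
"
```

```text
clock: 6.7
position: [0.6189, 0.0593, 0.2216]
ee_rot: [0.66, 0.173, 0.687, 0.251]
contact_force: [-0.1, 0.7, -1.5]
width: 0.0068
t 6.7 q [-0.33  0.45  1.43  0.54  1.56 -2.1 ] w 0.0068 F_board [ 1.63  0.03 -0.22]
TCP board mm [-80.5  -0.6 121.9] world [0.6189 0.0593 0.2216]
delta_pos cm [ 2.05 -9.69  0.  ] dr [-0.006 -0.     0.001]
```

View pics/s4.png

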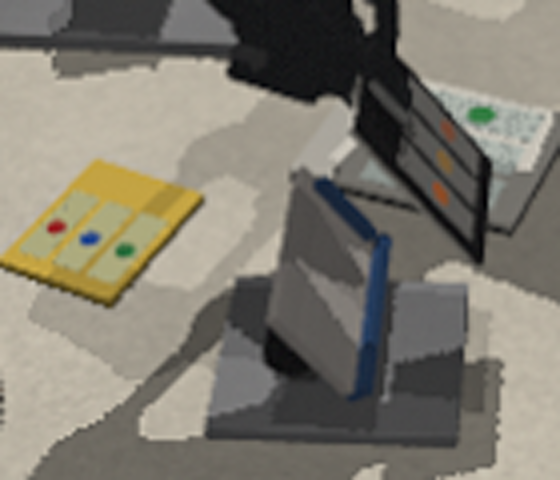

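Black face now outward at crop (430,150); board empty and visible at (330,290), side stop at (350,205), lip (375,320). Check plate attitude and board plane from depth.

```bash
python3 - <<'E'
from h import *
d=load('scene');W=cloud(d);px=d['pixels'].astype(int)
q=(W-O)@B
for nm,sel in(('board',(abs(q[...,2])<.006)&(abs(q[...,0])<.033)&(abs(q[...,1])<.05)),('carrier',(q[...,2]>.105)&(q[...,2]<.145)&(q[...,0]>-.05)&(q[...,0]<.02)&(abs(q[...,1])<.045)),('carrier all',(q[...,2]>.12)&(q[...,2]<.135)&(q[...,0]>-.045)&(q[...,0]<.06))):
    P=q[sel];c=P.mean(0);n=np.linalg.svd(P-c)[2][2];n*=np.sign(n[2])
    print(nm,len(P),'mean mm',(c*1000).round(1),'normal in board',n.round(3),'ext',np.percentile(P*1000,[1,99],axis=0).round(1).tolist())
bl=(px[...,0]-px[...,2]>30)&(q[...,2]>-.015)&(q[...,2]<.03)&(abs(q[...,0])<.06)&(abs(q[...,1])<.1)
P=q[bl]*1000
s=P[(P[:,1]>30)&(P[:,0]<25)];l=P[P[:,0]>33]
for k in(s,l):print(len(k),np.percentile(k,[1,10,50,90,99],axis=0).round(1).tolist())
E
```

```text
board 442 mean mm [-0.2 -1.1 -0.7] normal in board [-0.004  0.011  1.   ] ext [[-32.5, -48.2, -4.1], [31.9, 48.8, 2.2]]
carrier 348 mean mm [-20.   -1.3 124.8] normal in board [ 0.013 -0.     1.   ] ext [[-49.1, -44.6, 121.9], [11.1, 42.9, 127.1]]
carrier all 520 mean mm [-12.2 125.4 125.3] normal in board [ 0.007 -0.006  1.   ] ext [[-44.3, -57.1, 120.5], [54.2, 561.7, 134.7]]
48 [[-27.9, 55.1, 4.4], [-24.7, 58.3, 5.5], [-2.7, 60.9, 8.1], [18.2, 65.6, 9.8], [22.2, 67.6, 11.1]]
155 [[37.7, -76.7, 0.3], [39.3, -68.0, 3.4], [42.2, -5.5, 8.5], [47.4, 52.7, 11.1], [49.2, 70.6, 12.5]]
```

```bash
python3 -m creep '{"delta_pos":[[0.5,-3,0],[1.2,-6,0],[2,-8.5,0],[2.05,-9.7,0],[2.05,-10.4,0],[2.05,-10.8,0],[2.05,-11.0,0],[2.05,-11.0,0]],"dr":[[0,0,0],[0,0,0],[0,0,0],[-0.006,0,0],[-0.006,0,0],[-0.006,0,0],[-0.006,0,0],[-0.006,0,0]]}'
python3 -c "
from h import *
info([-.060,0,.004],1)"
```

```text
clock: 7.6
position: [0.6288, -0.0179, 0.1441]
ee_rot: [0.662, 0.17, 0.685, 0.254]
contact_force: [-0.5, 0.8, -1.2]
width: 0.0071
t 7.6 q [-0.43  0.55  1.45  0.51  1.5  -2.26] w 0.0071 F_board [1.47 0.37 0.06]
TCP board mm [-61.6  -1.1  13.7] world [ 0.6288 -0.0179  0.1441]
delta_pos cm [ 0.16 -0.97 -0.11] dr [0.004 0.002 0.002]
```

Creep down 1 mm per row to near contact.

```bash
python3 -m creep '{"delta_pos":[[0,-0.15,0],[0,-0.3,0],[0,-0.45,0],[0,-0.6,0],[0,-0.7,0],[0,-0.8,0],[0,-0.8,0],[0,-0.8,0]],"dr":[[0,0,0],[0,0,0],[0,0,0],[0,0,0],[0,0,0],[0,0,0],[0,0,0],[0,0,0]]}'
python3 -c "
from h import *
info([-.060,0,.004],1)"; python3 -m creep '{"delta_pos":[[0,-0.05,0],[0,-0.1,0],[0,-0.1,0],[0,-0.1,0]],"dr":[[0,0,0],[0,0,0],[0,0,0],[0,0,0]]}'
python3 -c "
from h import *
info([-.060,0,.004],1)"
```

```text
clock: 8.4
position: [0.6293, -0.0247, 0.1387]
ee_rot: [0.661, 0.17, 0.685, 0.253]
contact_force: [-1.0, 0.7, -1.3]
width: 0.0069
t 8.4 q [-0.44  0.56  1.45  0.51  1.5  -2.27] w 0.0069 F_board [ 1.47  0.89 -0.09]
TCP board mm [-61.1  -0.8   5. ] world [ 0.6293 -0.0247  0.1387]
delta_pos cm [ 0.11 -0.1  -0.08] dr [0.003 0.001 0.001]
clock: 8.8
position: [0.6294, -0.0251, 0.1385]
ee_rot: [0.661, 0.171, 0.685, 0.254]
contact_force: [0.4, 0.3, 0.2]
width: 0.0067
t 8.8 q [-0.44  0.56  1.45  0.51  1.5  -2.27] w 0.0067 F_board [ 0.03 -0.41  0.32]
TCP board mm [-61.1  -0.8   4.6] world [ 0.6294 -0.0251  0.1385]
delta_pos cm [ 0.11 -0.06 -0.08] dr [0.003 0.001 0.   ]
```

```bash
python3 -m creep '{"delta_pos":[[0,-0.05,0],[0,-0.1,0],[0,-0.1,0],[0,-0.1,0]],"dr":[[0,0,0],[0,0,0],[0,0,0],[0,0,0]]}'
python3 -c "
from h import *
info([-.060,0,.004],1)"
```

```text
clock: 9.2
position: [0.6294, -0.0252, 0.1384]
ee_rot: [0.661, 0.171, 0.685, 0.254]
contact_force: [-1.6, 4.8, 4.0]
width: 0.0068
t 9.2 q [-0.44  0.56  1.45  0.51  1.5  -2.27] w 0.0068 F_board [-0.45  0.99  6.33]
TCP board mm [-61.1  -0.8   4.4] world [ 0.6294 -0.0252  0.1384]
delta_pos cm [ 0.11 -0.04 -0.08] dr [ 0.004  0.001 -0.001]
```

Board contact felt (6 N). Now slide down slope.

```bash
python3 -m creep '{"delta_pos":[[0.2,0.03,0],[0.4,0.03,0],[0.6,0.03,0],[0.8,0.03,0],[0.9,0.03,0],[1.0,0.03,0],[1.0,0.03,0]],"dr":[[0,0,0],[0,0,0],[0,0,0],[0,0,0],[0,0,0],[0,0,0],[0,0,0]]}'
python3 -c "
from h import *
info([-.050,0,.004],1)"
python3 -m creep '{"delta_pos":[[0.05,0,0],[0.1,0,0],[0.1,0,0]],"dr":[[0,0,0],[0,0,0],[0,0,0]]}'
python3 -c "
from h import *
info([-.050,0,.004],1)"
```

```text
clock: 9.9
position: [0.6292, -0.0198, 0.1307]
ee_rot: [0.662, 0.171, 0.685, 0.254]
contact_force: [-0.9, 4.2, 5.9]
width: 0.0071
t 9.9 q [-0.44  0.56  1.46  0.51  1.48 -2.27] w 0.0071 F_board [-2.42  0.4   6.87]
TCP board mm [-51.6  -1.3   4.5] world [ 0.6292 -0.0198  0.1307]
delta_pos cm [ 0.16 -0.04 -0.13] dr [ 0.004  0.002 -0.   ]
clock: 10.2
position: [0.6291, -0.0193, 0.13]
ee_rot: [0.662, 0.171, 0.685, 0.254]
contact_force: [-0.8, 4.1, 6.0]
width: 0.0071
t 10.2 q [-0.43  0.56  1.46  0.51  1.48 -2.27] w 0.0071 F_board [-2.52  0.32  6.84]
TCP board mm [-50.8  -1.3   4.5] world [ 0.6291 -0.0193  0.13  ]
delta_pos cm [ 0.08 -0.05 -0.13] dr [ 0.004  0.002 -0.   ]
```

```bash
python3 -m creep '{"delta_pos":[[0.1,0,0],[0.2,0,0],[0.2,0,0]],"dr":[[0,0,0],[0,0,0],[0,0,0]]}'
python3 -c "
from h import *
info([-.050,0,.004],1)"
python3 -m creep '{"delta_pos":[[0.1,0,0],[0.1,0,0],[0.1,0,0]],"dr":[[0,0,0],[0,0,0],[0,0,0]]}'
python3 -c "
from h import *
info([-.050,0,.004],1)"
```

```text
clock: 10.5
position: [0.6295, -0.019, 0.1297]
ee_rot: [0.662, 0.17, 0.684, 0.254]
contact_force: [-0.1, 0.0, 11.5]
width: 0.0069
t 10.5 q [-0.43  0.56  1.46  0.51  1.48 -2.27] w 0.0069 F_board [-9.37  0.07  6.62]
TCP board mm [-50.5  -1.7   4.5] world [ 0.6295 -0.019   0.1297]
delta_pos cm [ 0.04 -0.04 -0.17] dr [0.005 0.004 0.001]
clock: 10.8
position: [0.6296, -0.019, 0.1296]
ee_rot: [0.663, 0.17, 0.684, 0.254]
contact_force: [-0.3, -2.2, 14.5]
width: 0.0069
t 10.8 q [-0.43  0.56  1.46  0.51  1.47 -2.27] w 0.0069 F_board [-13.14   0.54   6.55]
TCP board mm [-50.4  -1.8   4.4] world [ 0.6296 -0.019   0.1296]
delta_pos cm [ 0.04 -0.04 -0.18] dr [0.005 0.005 0.002]
```

Lip felt firm (−13 N, stopped at x=−50.4). Ease off and move sideways (+y board = −tool z).

```bash
python3 -m creep '{"delta_pos":[[-0.1,0.03,0],[-0.2,0.03,0],[-0.2,0.03,-0.2],[-0.2,0.03,-0.4],[-0.2,0.03,-0.6],[-0.2,0.03,-0.8],[-0.2,0.03,-0.9],[-0.2,0.03,-0.9]],"dr":[[0,0,0],[0,0,0],[0,0,0],[0,0,0],[0,0,0],[0,0,0],[0,0,0],[0,0,0]]}'
python3 -c "
from h import *
info([-.050,0.012,.004],1)"
python3 -m creep '{"delta_pos":[[0,0,-0.05],[0,0,-0.1],[0,0,-0.1]],"dr":[[0,0,0],[0,0,0],[0,0,0]]}'
python3 -c "
from h import *
info([-.050,0.012,.004],1)"
```

```text
clock: 11.6
position: [0.6242, -0.0201, 0.1303]
ee_rot: [0.665, 0.171, 0.682, 0.253]
contact_force: [5.1, 3.7, 7.2]
width: 0.0069
t 11.6 q [-0.44  0.55  1.48  0.52  1.47 -2.28] w 0.0069 F_board [-4.12 -5.5   6.64]
TCP board mm [-51.2   3.7   4.5] world [ 0.6242 -0.0201  0.1303]
delta_pos cm [ 0.11 -0.04 -0.83] dr [0.005 0.012 0.002]
clock: 11.9
position: [0.6236, -0.0202, 0.1303]
ee_rot: [0.665, 0.171, 0.681, 0.253]
contact_force: [6.8, 4.5, 6.0]
width: 0.007
t 11.9 q [-0.44  0.55  1.48  0.52  1.46 -2.29] w 0.007 F_board [-2.84 -7.28  6.49]
TCP board mm [-51.2   4.4   4.5] world [ 0.6236 -0.0202  0.1303]
delta_pos cm [ 0.11 -0.04 -0.77] dr [0.005 0.012 0.002]
```

```bash
python3 -m creep '{"delta_pos":[[-0.05,0.05,0],[-0.1,0.07,0],[-0.1,0.07,-0.1],[-0.1,0.07,-0.2],[-0.1,0.07,-0.2],[-0.1,0.07,-0.2]],"dr":[[0,0,0],[0,0,0],[0,0,0],[0,0,0],[0,0,0],[0,0,0]]}'
python3 -c "
from h import *
info([-.050,0.012,.004],1);st=manip.get_state();print('moment board',(B.T@st['moment']).round(2))
d=snap('scene');cv2.imwrite('pics/s5.png',cv2.resize(d['pixels'][185:285,230:330],None,fx=6,fy=6,interpolation=cv2.INTER_CUBIC))
t=snap('top')"
```

```text
clock: 12.5
position: [0.619, -0.0206, 0.1301]
ee_rot: [0.663, 0.17, 0.683, 0.253]
contact_force: [4.1, 4.4, 4.0]
width: 0.0069
t 12.5 q [-0.44  0.55  1.49  0.51  1.47 -2.29] w 0.0069 F_board [-1.05 -4.56  5.45]
TCP board mm [-51.    9.    4.5] world [ 0.619  -0.0206  0.1301]
delta_pos cm [ 0.1  -0.04 -0.3 ] dr [0.004 0.006 0.002]
moment board [-0.03 -0.63 -0.87]
```

View pics/s5.png

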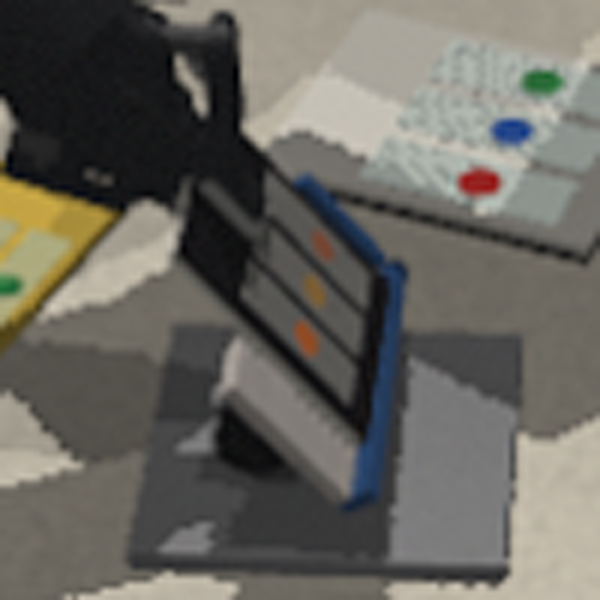

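Carrier flat, black up, lower edge at the lip (crop 375,380), near the side stop (340,230). It freed and slid; keep going.

```bash
python3 -m creep '{"delta_pos":[[0,0,-0.1],[0,0,-0.2],[0,0,-0.2]],"dr":[[0,0,0],[0,0,0],[0,0,0]]}'
python3 -c "
from h import *
info([-.050,0.012,.004],1);st=manip.get_state();print('moment board',(B.T@st['moment']).round(2))"
python3 -m creep '{"delta_pos":[[0,0,-0.1],[0,0,-0.2],[0,0,-0.2]],"dr":[[0,0,0],[0,0,0],[0,0,0]]}'
python3 -c "
from h import *
info([-.050,0.012,.004],1);st=manip.get_state();print('moment board',(B.T@st['moment']).round(2))"
```

```text
clock: 12.9
position: [0.617, -0.0209, 0.1301]
ee_rot: [0.663, 0.17, 0.683, 0.253]
contact_force: [3.8, 3.1, 4.6]
width: 0.0073
t 12.9 q [-0.44  0.55  1.49  0.51  1.47 -2.29] w 0.0073 F_board [-2.28 -4.09  4.78]
TCP board mm [-51.   11.    4.4] world [ 0.617  -0.0209  0.1301]
delta_pos cm [ 0.1  -0.04 -0.1 ] dr [0.004 0.006 0.002]
moment board [-0.03 -0.66 -0.9 ]
clock: 13.2
position: [0.615, -0.0211, 0.1301]
ee_rot: [0.663, 0.17, 0.683, 0.253]
contact_force: [3.5, 3.9, 4.1]
width: 0.0072
t 13.2 q [-0.45  0.55  1.5   0.51  1.46 -2.29] w 0.0072 F_board [-1.34 -3.97  5.19]
TCP board mm [-51.   12.9   4.4] world [ 0.615  -0.0211  0.1301]
delta_pos cm [ 0.1  -0.04  0.09] dr [0.004 0.007 0.002]
moment board [-0.01 -0.67 -0.88]
```

Still sliding freely (−4 N steady friction). Continue in 1–2 mm steps.

```bash
for i in 1; do python3 -m creep '{"delta_pos":[[0,0,-0.1],[0,0,-0.2],[0,0,-0.2]],"dr":[[0,0,0],[0,0,0],[0,0,0]]}'; done
python3 -c "
from h import *
info([-.050,0.012,.004],1);st=manip.get_state();print('moment board',(B.T@st['moment']).round(2))"
python3 -m creep '{"delta_pos":[[0,0,-0.1],[0,0,-0.1],[0,0,-0.1]],"dr":[[0,0,0],[0,0,0],[0,0,0]]}'
python3 -c "
from h import *
info([-.050,0.012,.004],1);st=manip.get_state();print('moment board',(B.T@st['moment']).round(2))"
```

```text
clock: 13.5
position: [0.6141, -0.0213, 0.1302]
ee_rot: [0.664, 0.171, 0.683, 0.253]
contact_force: [5.7, 4.2, 4.8]
width: 0.0071
t 13.5 q [-0.45  0.54  1.5   0.51  1.46 -2.29] w 0.0071 F_board [-1.96 -6.21  5.63]
TCP board mm [-51.1  13.9   4.4] world [ 0.6141 -0.0213  0.1302]
delta_pos cm [ 0.11 -0.04  0.19] dr [0.004 0.009 0.002]
moment board [-0.03 -0.68 -1.26]
clock: 13.8
position: [0.614, -0.0214, 0.1303]
ee_rot: [0.665, 0.171, 0.682, 0.253]
contact_force: [7.6, 4.5, 3.0]
width: 0.0071
t 13.8 q [-0.45  0.54  1.5   0.51  1.46 -2.29] w 0.0071 F_board [-0.44 -8.06  4.61]
TCP board mm [-51.2  14.    4.4] world [ 0.614  -0.0214  0.1303]
delta_pos cm [ 0.12 -0.04  0.2 ] dr [0.004 0.011 0.002]
moment board [ 0.02 -0.74 -1.46]
```

```bash
python3 -m creep '{"delta_pos":[[0,0,-0.1],[0,0,-0.2],[0,0,-0.3],[0,0,-0.3],[0,0,-0.3]],"dr":[[0,0,0],[0,0,0],[0,0,0],[0,0,0],[0,0,0]]}'
python3 -c "
from h import *
info([-.050,0.012,.004],1);st=manip.get_state();print('moment board',(B.T@st['moment']).round(2))
d=snap('scene')"
python3 - <<'E'
from h import *
d=load('scene');W=cloud(d);q=(W-O)@B
sel=(abs(q[...,2]-.008)<.008)&(q[...,0]>-.04)&(q[...,0]<.03)&(abs(q[...,1]-.012)<.04)
P=q[sel];c=P.mean(0);n=np.linalg.svd(P-c)[2][2];print(len(P),n.round(3),(c*1000).round(1))
E
```

```text
clock: 14.3
position: [0.6137, -0.0217, 0.1306]
ee_rot: [0.667, 0.171, 0.68, 0.252]
contact_force: [11.9, 6.1, 1.1]
width: 0.007
t 14.3 q [-0.45  0.54  1.51  0.52  1.45 -2.3 ] w 0.007 F_board [  1.74 -12.57   4.45]
TCP board mm [-51.6  14.4   4.4] world [ 0.6137 -0.0217  0.1306]
delta_pos cm [ 0.17 -0.04  0.24] dr [0.005 0.016 0.003]
moment board [ 0.09 -0.81 -2.53]
372 [ 0.001  0.003 -1.   ] [-6.1 11.   7.7]
```

Side stop firm (−12.6 N, y halted at ~14). The push levers the plate ~1° about the stop's top end, so ease off sideways, snug against the lip again.

```bash
python3 -m creep '{"delta_pos":[[0,0,0.15],[0.05,0,0.3],[0.15,0,0.35],[0.2,0,0.35],[0.25,0,0.35],[0.25,0,0.35]],"dr":[[0,0,0],[0,-0.0,0],[0,0,0],[0,0,0],[0,0,0],[0,0,0]]}'
python3 -c "
from h import *
info([-.050,0.012,.004],1);st=manip.get_state();print('moment board',(B.T@st['moment']).round(2))"
```

```text
clock: 14.95
position: [0.6143, -0.0212, 0.1301]
ee_rot: [0.665, 0.17, 0.682, 0.252]
contact_force: [5.6, -1.7, 12.3]
width: 0.0073
t 14.95 q [-0.45  0.54  1.51  0.51  1.46 -2.3 ] w 0.0073 F_board [-11.47  -5.34   5.15]
TCP board mm [-51.   13.7   4.4] world [ 0.6143 -0.0212  0.1301]
delta_pos cm [ 0.1  -0.04  0.17] dr [0.005 0.011 0.004]
moment board [ 0.04 -0.96 -0.85]
```

```bash
python3 -m creep '{"delta_pos":[[-0.07,0.03,0.05],[-0.12,0.05,0.1],[-0.12,0.05,0.1]],"dr":[[0,0,0],[0,0,0],[0,0,0]]}'
python3 -c "
from h import *
info([-.050,0.012,.004],1)"
python3 -m creep '{"delta_pos":[[0,0,0],[0,0,0],[0,0,0],[0,0,0],[0,0,0],[0,0,0]],"dr":[[0,0,0],[0,0,0],[0,0,0],[0,0,0],[0,0,0],[0,0,0]]}' 0.0
python3 -c "
from h import *
info([-.050,0.012,.004],1)"
```

```text
clock: 15.25
position: [0.6143, -0.0213, 0.1301]
ee_rot: [0.664, 0.17, 0.683, 0.252]
contact_force: [4.2, -1.1, 6.9]
width: 0.0068
t 15.25 q [-0.45  0.54  1.5   0.51  1.46 -2.29] w 0.0068 F_board [-6.56 -4.09  2.63]
TCP board mm [-51.   13.7   4.4] world [ 0.6143 -0.0213  0.1301]
delta_pos cm [ 0.1  -0.04  0.17] dr [0.005 0.009 0.004]
clock: 15.85
position: [0.611, -0.02, 0.1283]
ee_rot: [0.661, 0.17, 0.685, 0.253]
contact_force: [1.0, 0.2, -0.1]
width: 0.0429
t 15.85 q [-0.45  0.54  1.51  0.51  1.46 -2.29] w 0.0429 F_board [ 0.12 -1.04  0.05]
TCP board mm [-48.6  16.8   4.7] world [ 0.611  -0.02    0.1283]
delta_pos cm [-0.14 -0.07  0.48] dr [0.003 0.001 0.001]
```

Released, forces ~0. Back off up the slope and look.

```bash
python3 -m creep '{"delta_pos":[[-1,0,0],[-3,0,0],[-6,0,0],[-9,0,0],[-12,0,0],[-15,0,0],[-15,0,0]],"dr":[[0,0,0],[0,0,0],[0,0,0],[0,0,0],[0,0,0],[0,0,0],[0,0,0]]}'
python3 - <<'E'
from h import *
info()
d=snap('scene');t=snap('top')
c1=cv2.resize(d['pixels'][185:285,230:330],None,fx=4,fy=4,interpolation=cv2.INTER_CUBIC)
c2=cv2.resize(t['pixels'][115:215,285:385],None,fx=4,fy=4,interpolation=cv2.INTER_CUBIC)
cv2.imwrite('pics/end.png',np.hstack([c1,c2]))
for n,d in(('scene',d),('top',t)):
    q=(cloud(d)-O)@B;px=d['pixels'].astype(int)
    sel=(abs(q[...,2]-.008)<.006)&(q[...,0]>-.1)&(q[...,0]<.036)&(abs(q[...,1]-.01)<.075)&(px.max(-1)-px.min(-1)<40)
    P=q[sel];c=P.mean(0);nn=np.linalg.svd(P-c)[2][2]
    u=P[P[:,0]<-.045];lo=P[(P[:,0]>-.04)]
    print(n,len(P),'n',nn.round(3),'z',np.median(P[:,2]).round(4),'xmin',np.percentile(P[:,0],[.5,2]).round(4),'upper y',np.percentile(u[:,1],[1,99]).round(4))
    for a,b in((-.085,-.055),(-.055,-.03),(-.03,0),(0,.03)):
        k=P[(P[:,0]>a)&(P[:,0]<b)]; print('  strip',a,np.percentile(k[:,1],[2,98]).round(4))
    bl=(px[...,0]-px[...,2]>30)&(q[...,2]>-.0)&(q[...,2]<.02)&(abs(q[...,0])<.06)&(abs(q[...,1])<.1)
    k=q[bl];k=k[(k[:,1]>.04)&(k[:,0]<.025)];print('  stop',len(k),np.percentile(k[:,1],[2,10,50,90]).round(4) if len(k) else '')
E
```

```text
clock: 16.55
position: [0.6231, -0.1082, 0.2551]
ee_rot: [0.664, 0.169, 0.683, 0.252]
contact_force: [0.4, -0.2, 0.3]
width: 0.0427
t 16.55 q [-0.55  0.51  1.23  0.48  1.78 -2.24] w 0.0427 F_board [-0.34 -0.38 -0.01]
TCP board mm [-203.5   15.5    4.5] world [ 0.6231 -0.1082  0.2551]
scene 949 n [-0.003 -0.006  1.   ] z 0.0073 xmin [-0.0904 -0.089 ] upper y [-0.0439  0.0552]
  strip -0.085 [-0.0427  0.0543]
  strip -0.055 [-0.0428  0.0548]
  strip -0.03 [-0.0466  0.0608]
  strip 0 [-0.0442  0.0596]
  stop 25 [0.0591 0.0604 0.0641 0.0672]
top 864 n [-0.001 -0.02   1.   ] z 0.0088 xmin [-0.0925 -0.0905] upper y [-0.0383  0.0595]
  strip -0.085 [-0.0372  0.0577]
  strip -0.055 [-0.0559  0.0475]
  strip -0.03 [-0.0594  0.0542]
  strip 0 [-0.0581  0.0548]
  stop 0
```

View pics/end.png

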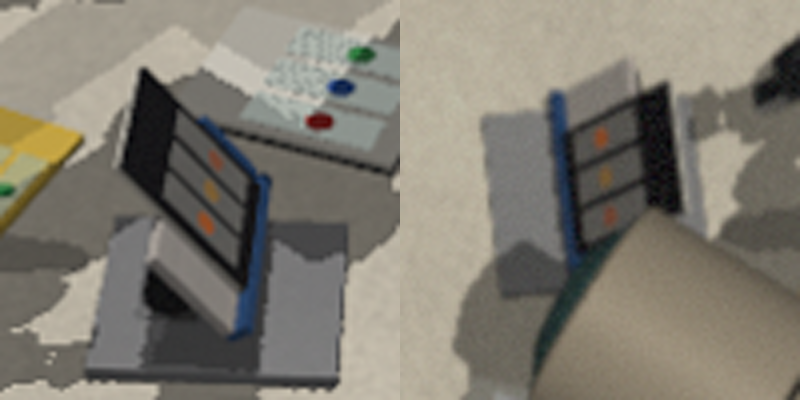

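Carrier lies black-up at the lip (left crop 250,260), next to the side stop (230,145); the arm hides the stop in the top view. The side gap needs a check: clear the arm and read colour profiles across the stop.

```bash
python3 -m creep '{"delta_pos":[[-3,3,-3],[-6,5,-7],[-9,7,-11],[-11,9,-15],[-12,10,-19],[-12,11,-23],[-12,11,-27],[-12,11,-27]],"dr":[[0,0,0],[0,0,0],[0,0,0],[0,0,0],[0,0,0],[0,0,0],[0,0,0],[0,0,0]]}'
python3 - <<'E'
from h import *
info()
t=snap('top');s=snap('scene')
for n,d in(('scene',s),('top',t)):
    px=d['pixels'].astype(np.float32)
    print(n)
    for xb in(-.02,0,.02):
        ys=np.arange(.046,.074,.002)
        uv=proj(d,[toW([xb,y,.009]) for y in ys]).astype(np.float32)
        v=cv2.remap(px,uv[:,:1],uv[:,1:],cv2.INTER_LINEAR)[:,0]
        print(xb,[f'{y*1000:.0f}:{int(a[0])},{int(a[1])},{int(a[2])}' for y,a in zip(ys,v)])
c2=cv2.resize(t['pixels'][125:195,300:370],None,fx=8,fy=8,interpolation=cv2.INTER_CUBIC)
cv2.imwrite('pics/end2.png',c2)
E
```

```text
clock: 17.45
position: [0.3466, -0.1155, 0.4122]
ee_rot: [0.66, 0.171, 0.686, 0.253]
contact_force: [-0.2, -0.0, -0.1]
width: 0.0427
t 17.45 q [-0.86  0.1   1.45  0.38  2.08 -2.44] w 0.0427 F_board [ 0.11  0.23 -0.04]
TCP board mm [-317.3  290.7  115.9] world [ 0.3466 -0.1155  0.4122]
scene
-0.02 ['46:78,82,83', '48:74,77,78', '50:66,68,70', '52:57,59,60', '54:48,46,45', '56:44,37,32', '58:50,36,27', '60:58,37,23', '62:67,42,25', '64:76,47,28', '66:83,58,43', '68:90,72,61', '70:115,108,102', '72:141,145,144']
0 ['46:70,77,90', '48:68,74,83', '50:64,69,74', '52:52,55,57', '54:39,39,40', '56:39,32,29', '58:41,27,20', '60:53,33,21', '62:65,39,22', '64:76,51,35', '66:91,71,57', '68:96,82,74', '70:98,92,88', '72:85,83,81']
0.02 ['46:80,82,84', '48:78,81,82', '50:69,72,73', '52:58,61,62', '54:50,48,47', '56:43,36,32', '58:49,35,26', '60:57,36,23', '62:66,40,23', '64:73,43,23', '66:85,60,44', '68:100,86,77', '70:117,114,112', '72:134,140,141']
top
-0.02 ['46:74,78,86', '48:74,80,85', '50:75,78,84', '52:70,73,76', '54:62,66,66', '56:51,55,54', '58:41,38,37', '60:37,26,24', '62:54,39,25', '64:69,48,31', '66:79,53,37', '68:77,51,35', '70:73,51,40', '72:70,56,52']
0 ['46:62,70,93', '48:66,72,89', '50:66,72,82', '52:62,68,74', '54:55,60,63', '56:45,49,49', '58:40,39,37', '60:45,34,32', '62:57,39,30', '64:70,46,30', '66:76,49,31', '68:75,49,33', '70:71,50,37', '72:74,64,57']
0.02 ['46:74,79,81', '48:73,77,81', '50:73,77,81', '52:72,77,79', '54:60,62,64', '56:49,49,49', '58:39,35,36', '60:44,33,28', '62:52,35,24', '64:65,41,25', '66:72,46,28', '68:75,50,33', '70:72,53,42', '72:74,64,59']
```

View pics/end2.png

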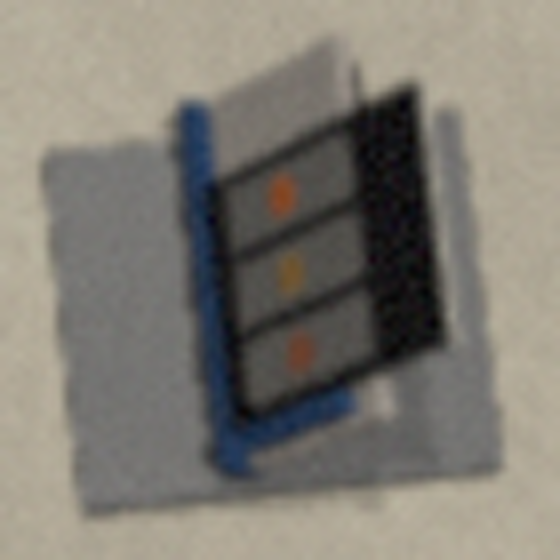

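The black edge goes straight into blue along both the side stop (crop 240,415 to 340,395) and the lip (215,200 to 240,400). No strip of bare board shows, so it sits snug and parallel. Handing in.

```bash
python3 -c "
from h import *
print(manip.sign_off())"
```

```text
the job is handed in; nothing more can be done
None
```

The carrier is back on the small stage, black face up and snug in the blue corner. I handed the job in at about 17.5 s; sign-off reports no verdict.

I gripped the carrier by its overhanging upper edge, lifted it clear and rolled it half a turn about its long axis. I then laid it down at about 6 N, pushed it to the lip and then to the side stop. After that I re-seated it at the lip, let go and backed away.

**Pushes:** The wrist read about 13 N at the lip and 12.6 N at the side stop, each including a few newtons of friction. The carrier stopped moving both times.

**Final pictures:** The carrier is flat to about 1° and black face up. Black meets blue along both stops with no bare board showing between them. I made no contact with the bottle, beaker or slide box, but did not re-measure where they stand.

**What disagreed:**
- **Sideways slide:** It stuck once partway, at about 7 N, and freed when I eased the downward and lip pressure.
- **Side push:** It turned the carrier about 1° off the lip, so I pushed it back down to the lip before letting go.
- **Sideways position:** Depth gave the carrier's centre as 5.6 mm (scene camera) and 10.6 mm (top camera), against a target of 9 to 15 mm. I relied on the felt contact and the colour check, because the two cameras already differed by about 5 mm at the start.

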